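Set the stock tags of the printing-furniture bins

TASK

Each hinged tag on the rail belongs to the bin straight behind it: tip the tags over with a light fingertip push so that only the bins filled to the rim show a green tag and the nearly empty bins show a red one, every tag lying fully over against its rest. Only push the tags: do not pick up, carry or shift the bins, the stock in them or the things lying round the rack.

Things in the scene. Friction and masses are not known exactly. Their poses are not given: they have to be found in the camera images.
- rack: Fixed stock rack: wooden board 213 x 396 x 12 mm, four bins in a row on it (back fence 42 mm high) and a sloping aluminium rail along its front with four hinged tags, 94 mm apart. Origin on the table straight under the middle of the row of tag pivots; x points back (tags to bins), y left along the row, z up. Tags leaning toward each other leave a 35 mm gap between their free edges.
- tag1_pivot (a point): Middle of the hinge pin of tag 1, 42 mm above the table; does not swing. Tags stand in any order on the rail; each belongs to the bin whose centre is 102 mm behind it along rack x (the next bins are over 135 mm off). The pin runs front to back, rising 0.30 rad to the bins; the rail's face is 11 mm below it, and V-shaped rests reach 16 mm out from it.
- tag1 (a joint): Swing of tag 1, a plate 56 mm wide along the pin, 3 mm thick, free edge 48 mm from the pin, 30 g. 0 = tipped left (rack +y) on its rest, red face (white bar) up; 0.66 = upright; 1.32 = tipped right (rack -y), green face (white disc) up. At rest it leans 38 degrees from upright, free edge 29 mm beside and 36 mm above the pin. Swings freely and falls to the side of upright it is on.
- tag2_pivot (a point): Middle of the hinge pin of tag 2, 42 mm above the table; does not swing. Tags stand in any order on the rail; each belongs to the bin whose centre is 102 mm behind it along rack x (the next bins are over 135 mm off). The pin runs front to back, rising 0.30 rad to the bins; the rail's face is 11 mm below it, and V-shaped rests reach 16 mm out from it.
- tag2 (a joint): Swing of tag 2, a plate 56 mm wide along the pin, 3 mm thick, free edge 48 mm from the pin, 30 g. 0 = tipped left (rack +y) on its rest, red face (white bar) up; 0.66 = upright; 1.32 = tipped right (rack -y), green face (white disc) up. At rest it leans 38 degrees from upright, free edge 29 mm beside and 36 mm above the pin. Swings freely and falls to the side of upright it is on.
- tag3_pivot (a point): Middle of the hinge pin of tag 3, 42 mm above the table; does not swing. Tags stand in any order on the rail; each belongs to the bin whose centre is 102 mm behind it along rack x (the next bins are over 135 mm off). The pin runs front to back, rising 0.30 rad to the bins; the rail's face is 11 mm below it, and V-shaped rests reach 16 mm out from it.
- tag3 (a joint): Swing of tag 3, a plate 56 mm wide along the pin, 3 mm thick, free edge 48 mm from the pin, 30 g. 0 = tipped left (rack +y) on its rest, red face (white bar) up; 0.66 = upright; 1.32 = tipped right (rack -y), green face (white disc) up. At rest it leans 38 degrees from upright, free edge 29 mm beside and 36 mm above the pin. Swings freely and falls to the side of upright it is on.
- tag4_pivot (a point): Middle of the hinge pin of tag 4, 42 mm above the table; does not swing. Tags stand in any order on the rail; each belongs to the bin whose centre is 102 mm behind it along rack x (the next bins are over 135 mm off). The pin runs front to back, rising 0.30 rad to the bins; the rail's face is 11 mm below it, and V-shaped rests reach 16 mm out from it.
- tag4 (a joint): Swing of tag 4, a plate 56 mm wide along the pin, 3 mm thick, free edge 48 mm from the pin, 30 g. 0 = tipped left (rack +y) on its rest, red face (white bar) up; 0.66 = upright; 1.32 = tipped right (rack -y), green face (white disc) up. At rest it leans 38 degrees from upright, free edge 29 mm beside and 36 mm above the pin. Swings freely and falls to the side of upright it is on.
- bin_wood_centre (a point): Centre of a loose open wooden bin, 96 (rack x) x 86 (rack y) x 42 mm, standing on the 12 mm base board in any of the four bays; the point is 21 mm above the bin's underside. This bin is full to the rim with brown wooden spacing blocks, one more lying on top (top of the heap about 75 mm above the table).
- bin_quoin_centre (a point): Centre of a loose open wooden bin, 96 (rack x) x 86 (rack y) x 42 mm, standing on the 12 mm base board in any of the four bays; the point is 21 mm above the bin's underside. This bin is full to the rim with dark iron quoins, one more lying on top (top of the heap about 75 mm above the table).
- bin_metal_centre (a point): Centre of a loose open wooden bin, 96 (rack x) x 86 (rack y) x 42 mm, standing on the 12 mm base board in any of the four bays; the point is 21 mm above the bin's underside. This bin is nearly empty: a single blue-grey metal block on its floor.
- bin_brass_centre (a point): Centre of a loose open wooden bin, 96 (rack x) x 86 (rack y) x 42 mm, standing on the 12 mm base board in any of the four bays; the point is 21 mm above the bin's underside. This bin is nearly empty: two brass pieces on its floor.
- wood_top_mid (a point): Loose wooden block 60x24x18 mm lying on the heap in the full wooden-block bin; the point is about half-way up it. Bystander: leave it where it is.
- quoin_top_mid (a point): Loose iron quoin 44x20x18 mm lying on the heap in the full quoin bin; the point is about half-way up it. Bystander: leave it where it is.
- metal_piece_mid (a point): Loose metal block 44x32x22 mm, alone in its bin; the point is about half-way up it. Bystander: leave it where it is.
- brass_1_mid (a point): Loose brass piece 54x18x22 mm in the brass bin; the point is about half-way up it. Bystander: leave it where it is.
- brass_2_mid (a point): Second loose brass piece 54x18x22 mm in the brass bin; the point is about half-way up it. Bystander: leave it where it is.
- key_mid (a point): Quoin key, 70x90x12 mm T-shaped tool, loose on the table; the point is about half-way up it. Bystander: leave it where it is.
- type_lines_mid (a point): Block of metal type 34x41x26 mm, loose on the table; the point is about half-way up it. Bystander: leave it where it is.
- block_mid (a point): H-shaped metal furniture 50x82x26 mm, loose on the table left of the rack; the point is about half-way up it. Bystander: leave it where it is.

How it is judged:
By the outcome, as a careful person would: the job done as asked, in the order asked, and still so for the second after the job is handed in, with the robot touching nothing.
It also fails if it takes over 58 s, if anything falls off the work surface, if the arm or the gripper's body presses on something with over 40 N, if the wrist force passes 120 N, or if a joint passes its speed limit or range.

ROBOT

A 6-joint arm with a two-finger parallel gripper is mounted at the origin on a cart in front of the work surface, level with it; the furniture and walls round the work are solid. World frame = base frame: x ahead of the robot, y to its left, z up, the work surface at z = 0. Lengths are in mm, angles in degrees, forces in N, time in s.
With the tool pointing down it reaches from about 350 to 850 mm from the base axis. Payload 8.1 kg.
Tool frame: the origin (TCP) lies between the finger pads; the fingertips stand 22 mm ahead of it and the grasp point (between the pads) lies 3 mm ahead of it (r.nose_length is the z of the fingertips in the tool frame, in mm); z points along the fingers, x is the direction in which the jaws open and shut, and the axes are right-handed (so a half turn about z gives the same grasp; the last joint's range is limited). The gripper opens to 85 mm and grips with 20 to 120 N. Pads are 22 mm wide; open, the fingers measure 114 mm over their backs; the gripper's body (76 mm by 85 mm) begins 54 mm behind the grasp point. The pads swing forward as they close: fully open they stand 13 mm farther back than shut.
Start: joints at [-77.315, 7.471, 85.268, -0, 87.261, -4.893], TCP at [181.226, -571.981, 253.292] pointing down, gripper open.
Joint ranges: [-169.43, 169.43], [-51.17, 129.36], [1.28, 143.12], [-76.62, 256.62], [0, 156.53], [-152.29, 152.29]. Speed limits (degrees/s): [136.94, 136.94, 159.86, 180, 180, 180].

INTERFACE

Orientations are given as [roll, pitch, yaw] about the fixed x, y, z axes, in that order (R = Rz(yaw) Ry(pitch) Rx(roll)).
In Python, from bench import r gives the robot as it stands.
- The arm moves only by the shell command python3 -m jog 'ROWS' [FORCE]. ROWS is JSON, a list of rows, each a list of 5 numbers: the shift along the tool's x, y, z in m, then the turn about the tool's z in degrees, then the opening in per cent of the stroke, from 0 (shut) to 100 (fully open). A call has 1 to 8 rows; each row is the pose to reach, as a shift and turn from the pose measured when the call began, along the tool's axes at that moment; what a row does not reach only later rows make up. A row lasts 1/10 s, in which the tool goes at most 50 mm and 8.59 degrees, less where a joint would pass 70% of its speed; a pose out of reach is approached as far as the arm can. A call with a gripper value outside its range is refused whole. The fingers move at their own pace and stop on an object; FORCE is the grip in N (left out, the last holds). Time passes only in rows, so rows that repeat a pose let the fingers close. It gives the time, the measured TCP pose, the force and the opening at its end, in the units of the state.
- r.sense(): the state, without advancing time (a new reading comes with each control period).
- r.snapshot(name): name is "scene" or "top" or "wrist"; returns a dict with "image" (420x560x3 uint8, red, green, blue), "K" (3x3 intrinsics, pixels), "distortion" ([k1, k2, p1, p2, k3] as OpenCV has them; the pictures are not rectified), "T" (4x4, takes a point from camera to world coordinates); the wrist camera has in their place "tool_from_camera" (4x4, takes a point from camera to tool coordinates, whose origin is the TCP and whose axes are the tool frame's). Camera axes: x right, y down, z forward; pixel columns grow to the right and rows downward; lengths in mm; the calibration is good to about 2 mm. A picture is of the moment at which its call begins: read the wrist's pose just before it. There is no depth.
- r.hand_in(): hands the job in, once; it reports no verdict.
Trained networks look in a picture, given as the dict that the camera call returned (one of the last four; its "shot" number tells which), for a name from the list of things; names that differ only in an ending like _2 or _b are one class to them, and where a whole thing is asked for, a point or a joint stands for the part that bears it (a point fixed in the world has none). Each returns a list of dicts, best first, with "conf" (0 to 1); they miss things now and then, are a little off and sometimes report something else, mostly with a low value. They report only what shows in the picture. A call takes as long as a camera call.
- r.search_frame(picture, label): "bbox" ([left, top, right, bottom] in pixels, round what is visible of it).
- r.pinpoint(picture, label): "uv" ([column, row] in pixels: a listed point, or the origin of a listed thing).
The state is a dict: "time": time; "joint_pos": joint angles; "qd": joint speeds; "joint_efforts": joint torques, N m; "tool_pos": TCP position; "tcp_rot": TCP orientation; "ft_force": force on the tool from outside, world axes, zero at the start; "wrist_torque": the same for the moment, N m; "finger_gap": finger opening in mm.
Only numpy, scipy, OpenCV 4.12 (cv2) and the standard library are available. Lean on these libraries where they do the work, as an engineer would, in place of code of your own. Each camera call takes 0.05 s, during which the arm holds its last target. There are 200 camera calls.

## Working session

There is one attempt and no reset: what is moved stays moved. The work goes in short steps, Python scripts to look and compute and a shell command to move; the robot and the scene stay as the last step left them, time stands still between calls to the robot, and variables do not carry over. Pictures are saved under pics/ and viewed, about 8 in all and at most 12, crops included, and the job is handed in when it is done.

```bash
mkdir -p pics; cat > h.py <<'E'
import numpy as np,cv2
from bench import r
def save(p,n):cv2.imwrite('pics/'+n+'.png',p['image'][:,:,::-1])
def toplane(p,uv,z):
    K=np.array(p['K']);d=np.array(p['distortion']);T=np.array(p['T'])
    x=cv2.undistortPoints(np.array([[uv]],float),K,d)[0,0]
    v=T[:3,:3]@np.array([x[0],x[1],1]);o=T[:3,3]
    return o+v*(z-o[2])/v[2]
def proj(p,P):
    T=np.linalg.inv(np.array(p['T']))
    rv,_=cv2.Rodrigues(T[:3,:3])
    return cv2.projectPoints(np.array(P,float).reshape(-1,3),rv,T[:3,3],np.array(p['K']),np.array(p['distortion']))[0][:,0]
E
python3 - <<'E'
from h import *
Z={'tag1_pivot':42,'tag2_pivot':42,'tag3_pivot':42,'tag4_pivot':42,'bin_wood_centre':33,'bin_quoin_centre':33,'bin_metal_centre':33,'bin_brass_centre':33}
for c in('top','scene'):
    p=r.snapshot(c);save(p,c+'0')
    for n,z in Z.items():
        for q in r.pinpoint(p,n)[:4]: print(c,n,round(q['conf'],2),np.round(q['uv']),np.round(toplane(p,q['uv'],z)))
s=r.sense();print(s['time'],s['tool_pos'],s['tcp_rot'],s['finger_gap'])
E
```

```text
top tag1_pivot 0.77 [258. 216.] [491.   3.  42.]
top tag2_pivot 0.93 [334. 224.] [ 468. -179.   42.]
top tag2_pivot 0.72 [220. 169.] [607.  92.  42.]
top tag2_pivot 0.46 [213. 171.] [602. 109.  42.]
top tag2_pivot 0.35 [256. 177.] [586.   6.  42.]
top tag3_pivot 0.59 [294. 221.] [479. -84.  42.]
top tag4_pivot 0.71 [216. 217.] [491. 102.  42.]
top bin_wood_centre 0.64 [258. 178.] [585.   2.  33.]
top bin_quoin_centre 0.65 [297. 177.] [586. -94.  33.]
top bin_metal_centre 0.7 [332. 181.] [ 576. -180.   33.]
top bin_brass_centre 0.69 [223. 171.] [605.  87.  33.]
top bin_brass_centre 0.57 [335. 181.] [ 576. -187.   33.]
top bin_brass_centre 0.43 [255. 215.] [494.   9.  33.]
scene tag1_pivot 0.56 [273. 236.] [481.  17.  42.]
scene tag3_pivot 0.67 [300. 224.] [482. -71.  42.]
scene tag4_pivot 0.86 [245. 247.] [487. 103.  42.]
scene tag4_pivot 0.48 [290. 197.] [ 592. -113.   42.]
scene bin_wood_centre 0.61 [255. 214.] [594.   9.  33.]
scene bin_quoin_centre 0.89 [285. 204.] [584. -90.  33.]
scene bin_metal_centre 0.9 [311. 193.] [ 583. -185.   33.]
scene bin_brass_centre 0.73 [229. 225.] [597.  94.  33.]
0.9 [ 181.23071069 -571.98467593  253.2931516 ] [ 1.79999294e+02  9.49985983e-04 -7.24208395e+01] 85.3873912657312
```

View pics/top0.png

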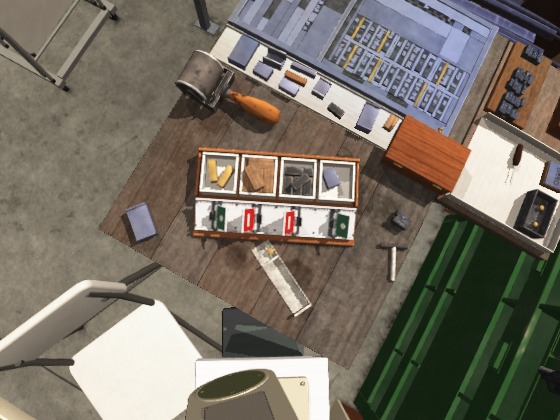

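View pics/scene0.png

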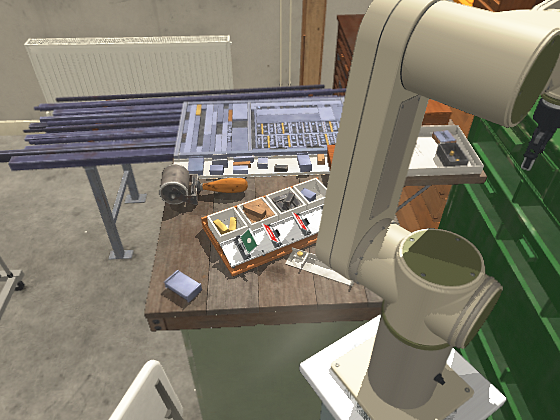

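Left to right, the top view shows brass (219,217) green, wood (249,219) red, quoins (289,222) red and metal (342,226) green. All four tags are wrong and need flipping. The rack yaw is about -5°. I'll move above the rail with the jaws shut and align to it.

```bash
python3 -m jog '[[-0.423,-0.427,0,-67.7,0],[-0.423,-0.427,0,-67.7,0],[-0.423,-0.427,0,-67.7,0],[-0.423,-0.427,0,-67.7,0],[-0.423,-0.427,0,-67.7,0],[-0.423,-0.427,0,-67.7,0],[-0.423,-0.427,0,-67.7,0],[-0.423,-0.427,0,-67.7,0]]' 20
```

```text
time: 1.7
tool_pos: [367.6, -216.0, 253.6]
tcp_rot: [180.0, -0.1, -4.4]
ft_force: [1.3, -1.3, -1.0]
finger_gap: -0.2
```

```bash
python3 -m jog '[[0.058,-0.181,0,0,0],[0.058,-0.181,0,0,0],[0.058,-0.181,0,0,0],[0.058,-0.181,0,0,0],[0.058,-0.181,0,0,0]]'
cat >> h.py <<'E'
from scipy.spatial.transform import Rotation as Ro
def wrist():
    s=r.sense();p=r.snapshot('wrist');T=np.eye(4)
    T[:3,:3]=Ro.from_euler('xyz',s['tcp_rot'],degrees=True).as_matrix();T[:3,3]=s['tool_pos']
    p['T']=T@np.array(p['tool_from_camera']);return p
E
python3 - <<'E'
from h import *
p=wrist();save(p,'w1')
for i in range(1,5):
    for q in r.pinpoint(p,f'tag{i}_pivot')[:3]: print(i,round(q['conf'],2),np.round(q['uv']),np.round(toplane(p,q['uv'],42),1))
s=r.sense();print(s['tool_pos'],s['tcp_rot'],p['T'][:3,3])
E
```

```text
time: 2.2
tool_pos: [440.5, -35.5, 253.8]
tcp_rot: [-179.9, -0.1, -4.1]
ft_force: [-0.9, -0.5, -0.5]
finger_gap: 0.2
1 0.59 [316. 139.] [484.2   8.2  42. ]
2 0.63 [311. 288.] [ 472.8 -180.8   42. ]
3 0.89 [312. 220.] [476.6 -85.7  42. ]
3 0.6 [412. 131.] [590.3  10.3  42. ]
4 0.77 [319.  43.] [491.2 103.9  42. ]
[439.09668655 -41.0032444  253.61349102] [ 1.79944669e+02 -5.61793613e-02 -4.48040453e+00] [445.98448231  50.12409904 375.61889395]
```

View pics/w1.png

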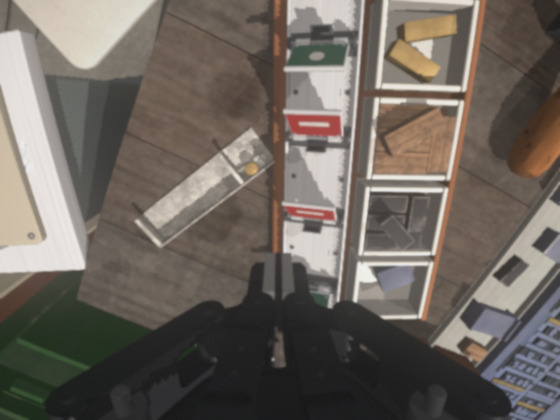

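The wrist view agrees: tag 4 green (318,55), tag 1 red (315,124), tag 3 red (310,212) and tag 2 green, partly hidden (320,298). I'll check the free edges against the model before moving.

```bash
python3 - <<'E'
from h import *
p=wrist()
for uv in((317,71),(315,112),(310,205)):print(uv,np.round(toplane(p,uv,78),1))
# best rack fit
w=np.array([[491.2,103.9],[484.2,8.2],[476.6,-85.7],[472.8,-180.8]]);t=np.array([[491,102],[491,3],[479,-84],[468,-179]])
m=(w+t)/2;c=m.mean(0);k=np.array([1.5,.5,-.5,-1.5])*94
from scipy.optimize import least_squares
f=lambda v:(v[:2]+np.outer(k,[-np.sin(v[2]),np.cos(v[2])])-m).ravel()
v=least_squares(f,[*c,-.08]).x;print(v[:2],np.degrees(v[2]))
R=lambda a,b:v[:2]+a*np.array([np.cos(v[2]),np.sin(v[2])])+b*np.array([-np.sin(v[2]),np.cos(v[2])])
for n,kk,s in zip('4132',k,(-1,1,1,-1)):
    print(n,'pivot',np.round(R(0,kk),1),'edge mid',np.round(R(-11,kk+29*s),1),'px',np.round(proj(p,[*R(-11,kk+29*s),78])))
s=r.sense()
Rt=Ro.from_euler('xyz',s['tcp_rot'],degrees=True).as_matrix();o=np.array(s['tool_pos'])
def tool(a,b,ztip):print(a,b,np.round(Rt.T@(np.array([*R(a,b),ztip+22])-o),1))
print('tool shifts')
tool(-9,k[2]+48,100);tool(-9,k[2]+48,62);tool(-9,k[2]+6,62);print(s['tool_pos'],s['tcp_rot'],s['time'])
E
```

```text
(317, 71) [482.8  68.1  78. ]
(315, 112) [479.4  32.   78. ]
(310, 205) [470.5 -60.6  78. ]
[481.725      -39.05000001] -4.378640701911016
4 pivot [492.5 101.5] edge mid [479.3  73.5] px [[313.  65.]]
1 pivot [485.3   7.8] edge mid [476.6  37.6] px [[312. 106.]]
3 pivot [478.1 -85.9] edge mid [469.4 -56.2] px [[309. 201.]]
2 pivot [ 471.  -179.6] edge mid [ 457.8 -207.7] px [[304. 320.]]
tool shifts
-9 1.0 [ 33.2  -6.5 131.6]
-9 1.0 [ 33.2  -6.6 169.6]
-9 -41.0 [ 33.3  35.4 169.6]
[439.08330582 -41.15246856 253.58196345] [ 1.79951330e+02 -5.72590659e-02 -4.51111746e+00] 2.5
```

Edges measured in the picture sit about 5 mm to -y of the pinpoint fit, so I'll take the average. Tag 3 first, because it has the widest room.

```bash
python3 -m jog '[[0.033,-0.007,0.04,0,0],[0.033,-0.007,0.08,0,0],[0.033,-0.007,0.12,0,0],[0.033,-0.007,0.145,0,0],[0.033,-0.007,0.17,0,0],[0.033,-0.007,0.17,0,0],[0.033,-0.007,0.17,0,0]]'
python3 - <<'E'
from h import *
p=wrist();save(p,'w2')
s=r.sense();print(s['tool_pos'],s['tcp_rot'],s['ft_force'])
E
```

```text
time: 3.2
tool_pos: [472.4, -37.8, 83.9]
tcp_rot: [180.0, -0.0, -4.6]
ft_force: [0.4, 0.2, 0.7]
finger_gap: -0.1
[473.41674826 -37.81549252  85.01121107] [ 1.79937533e+02 -1.43918289e-01 -4.58883485e+00] [0.82359052 0.09713399 0.55000972]
```

View pics/w2.png

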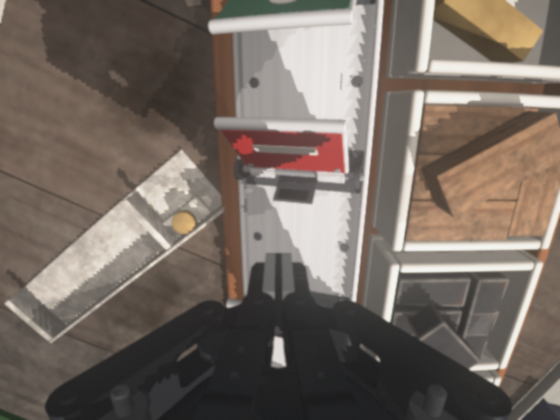

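The fingertip (280,262) stands free on the rail between tag 1 (edge at row 122) and tag 3. Tag 4's edge is at row 22. Now I'll push tag 3 over.

```bash
python3 -m jog '[[0,0.008,0,0,0],[0,0.016,0,0,0],[0,0.023,0,0,0],[0,0.03,0,0,0],[0,0.036,0,0,0],[0,0.042,0,0,0],[0,0.048,0,0,0],[0,0.048,0,0,0]]'
python3 - <<'E'
from h import *
p=wrist();save(p,'w3')
s=r.sense();print(s['tool_pos'],s['tcp_rot'],s['ft_force'])
# edges measured in w2 pose
T=np.eye(4);T[:3,:3]=Ro.from_euler('xyz',[179.94,-.14,-4.59],degrees=True).as_matrix();T[:3,3]=[473.4,-37.8,85]
p['T']=T@np.array(p['tool_from_camera'])
for uv in((285,25),(282,122)):print(np.round(toplane(p,uv,78),1))
E
```

```text
time: 4.05
tool_pos: [469.5, -86.4, 85.0]
tcp_rot: [179.9, -0.1, -4.6]
ft_force: [-0.1, 0.8, 0.3]
finger_gap: 0.1
[469.50577363 -85.96754692  84.997767  ] [ 1.79942633e+02 -1.35814318e-01 -4.62742890e+00] [ 0.45050093 -0.06464681 -0.48551689]
[484.7  75.5  78. ]
[480.8  39.5  78. ]
```

View pics/w3.png

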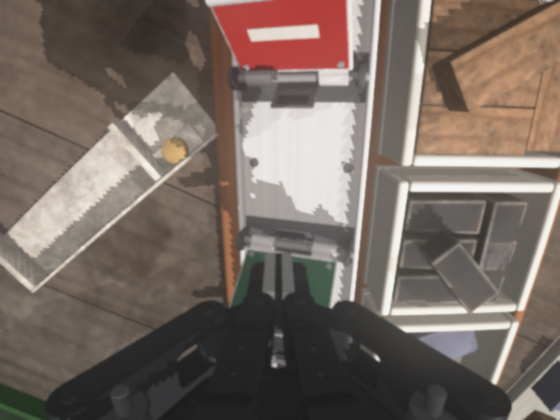

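Tag 3 now shows green: pin at row 242, green plate below it. The close view puts the tag 4 / tag 1 gap at y 39.5 to 75.5, which is 36 mm and agrees with the model. Next is tag 2, from its right side.

```bash
python3 -m jog '[[0,0,-0.03,0,0],[0,0,-0.06,0,0],[0,0.045,-0.06,0,0],[0,0.09,-0.06,0,0],[0,0.13,-0.06,0,0],[0,0.149,-0.06,0,0],[0,0.149,-0.06,0,0],[0,0.149,-0.06,0,0]]'
python3 - <<'E'
from h import *
p=wrist();save(p,'w4')
s=r.sense();print(s['tool_pos'],s['tcp_rot'],s['ft_force'])
E
```

```text
time: 4.9
tool_pos: [457.2, -234.1, 144.8]
tcp_rot: [180.0, -0.1, -4.7]
ft_force: [0.5, 0.7, 1.2]
finger_gap: -0.2
[ 457.28947426 -233.54947914  144.84586072] [ 1.79987254e+02 -1.03054784e-01 -4.61701375e+00] [ 0.09291302  0.38567414 -0.21733327]
```

View pics/w4.png

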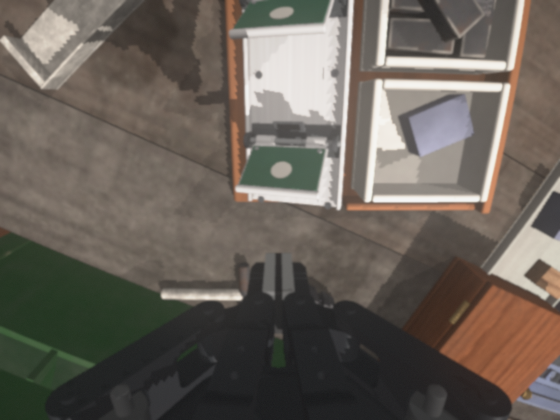

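Tag 2 is green (282,170), with its free edge at row 197 well clear of the fingertip. I'll go down beside it.

```bash
python3 -m jog '[[0,0,0.03,0,0],[0,0,0.061,0,0],[0,0,0.061,0,0]]'; python3 -m jog '[[0,-0.01,0,0,0],[0,-0.018,0,0,0],[0,-0.025,0,0,0],[0,-0.032,0,0,0],[0,-0.039,0,0,0],[0,-0.046,0,0,0],[0,-0.053,0,0,0],[0,-0.053,0,0,0]]'
```

```text
time: 5.25
tool_pos: [454.6, -230.2, 79.4]
tcp_rot: [-179.8, 0.3, -4.5]
ft_force: [-0.6, 0.4, -0.8]
finger_gap: 0.1
time: 6.05
tool_pos: [458.8, -176.5, 79.6]
tcp_rot: [-179.8, 0.3, -4.5]
ft_force: [0.3, 0.2, 0.9]
finger_gap: 0.1
```

```bash
python3 -m jog '[[0,0,-0.035,0,0],[0,0,-0.07,0,0],[0.004,-0.05,-0.07,0,0],[0.004,-0.1,-0.07,0,0],[0.004,-0.15,-0.07,0,0],[0.004,-0.2,-0.07,0,0],[0.004,-0.235,-0.07,0,0],[0.004,-0.235,-0.07,0,0]]'
python3 - <<'E'
from h import *
t=r.snapshot('top');cv2.imwrite('pics/t2.png',cv2.resize(t['image'][140:260,170:380,::-1],None,fx=3,fy=3))
p=wrist()
s=r.sense();print(s['tool_pos'],s['tcp_rot'],s['ft_force'])
E
```

```text
time: 6.85
tool_pos: [481.5, 60.9, 150.6]
tcp_rot: [-179.7, 0.3, -4.2]
ft_force: [-0.1, -0.3, -0.1]
finger_gap: -0.1
[481.4193839   57.61341666 150.44412959] [-179.78372824    0.33027878   -4.35325328] [ 0.97571788 -0.1602179  -0.4430376 ]
```

View pics/t2.png

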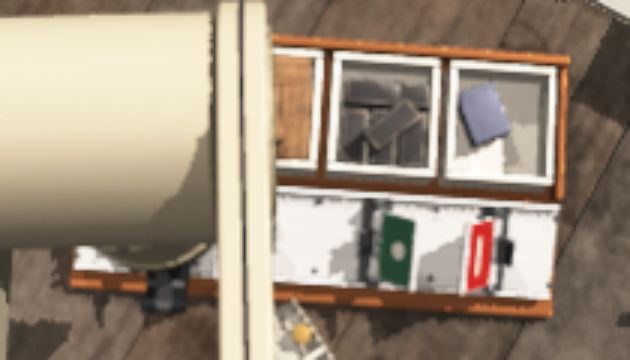

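Tag 2 is now red (480,255 in the crop) and tag 3 green (397,250). The tool is centred over the gap, so I'll descend and watch the force.

```bash
python3 -m jog '[[0,0,0.03,0,0],[0,0,0.045,0,0],[0,0,0.05,0,0],[0,0,0.055,0,0],[0,0,0.055,0,0]]'
```

```text
time: 7.45
tool_pos: [481.3, 57.1, 95.5]
tcp_rot: [-179.8, 0.3, -4.4]
ft_force: [-0.5, -0.4, 0.2]
finger_gap: 0.3
```

```bash
python3 -m jog '[[0,0,0.006,0,0],[0,0,0.011,0,0],[0,0,0.011,0,0]]'; python3 -m jog '[[0,-0.007,0,0,0],[0,-0.014,0,0,0],[0,-0.021,0,0,0],[0,-0.028,0,0,0],[0,-0.036,0,0,0],[0,-0.044,0,0,0],[0,-0.044,0,0,0]]'
```

```text
time: 7.75
tool_pos: [480.8, 57.1, 83.9]
tcp_rot: [-179.8, 0.4, -4.4]
ft_force: [-0.7, 0.0, -0.7]
finger_gap: 0.3
time: 8.45
tool_pos: [484.3, 102.1, 84.1]
tcp_rot: [-179.8, 0.4, -4.4]
ft_force: [0.2, -0.2, 0.2]
finger_gap: 0.2
```

```bash
python3 -m jog '[[0,0.022,0,0,0],[0,0.044,0,0,0],[0,0.052,0,0,0],[0,0.06,0,0,0],[0,0.068,0,0,0],[0,0.076,0,0,0],[0,0.084,0,0,0],[0,0.092,0,0,0]]'; python3 -m jog '[[0,0,0,0,0],[0,0,-0.04,0,0],[0,0,-0.08,0,0],[-0.04,0.04,-0.12,0,0],[-0.08,0.08,-0.165,0,0],[-0.08,0.12,-0.165,0,0],[-0.08,0.16,-0.165,0,0],[-0.08,0.16,-0.165,0,0]]'
python3 - <<'E'
from h import *
p=wrist();save(p,'w5')
s=r.sense();print(s['tool_pos'],s['tcp_rot'],s['ft_force'])
E
```

```text
time: 9.25
tool_pos: [477.3, 9.9, 83.8]
tcp_rot: [-179.8, 0.4, -4.3]
ft_force: [0.8, 0.0, 0.4]
finger_gap: -0.0
time: 10.05
tool_pos: [385.8, -148.3, 250.5]
tcp_rot: [-179.9, 0.2, -4.6]
ft_force: [0.4, 0.6, 0.4]
finger_gap: -0.2
[ 385.90414053 -147.62454522  249.78388993] [-179.88741847    0.26678573   -4.58732665] [ 0.07522745  0.5634772  -0.22334037]
```

View pics/w5.png

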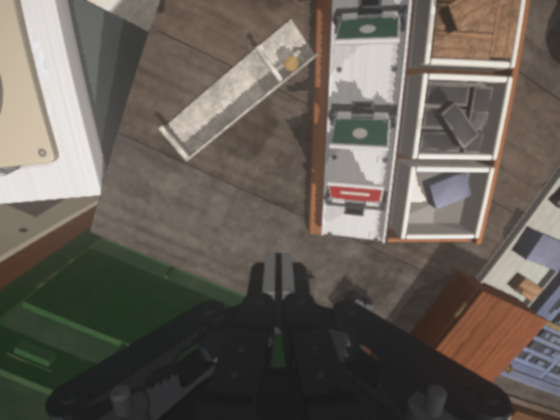

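Tags 1 and 3 show green (366,30 and 360,132) and tag 2 red (355,193). I'll check tag 4 from above.

```bash
python3 -m jog '[[-0.02,0.04,0,0,0],[-0.02,0.08,0,0,0],[-0.02,0.12,0,0,0],[-0.02,0.12,0,0,0]]'; python3 - <<'E'
from h import *
t=r.snapshot('top');cv2.imwrite('pics/t3.png',cv2.resize(t['image'][140:260,170:380,::-1],None,fx=3,fy=3))
E
```

```text
time: 10.5
tool_pos: [356.0, -268.1, 248.9]
tcp_rot: [-179.9, 0.3, -4.8]
ft_force: [0.1, 1.8, -0.7]
finger_gap: 0.1
```

View pics/t3.png

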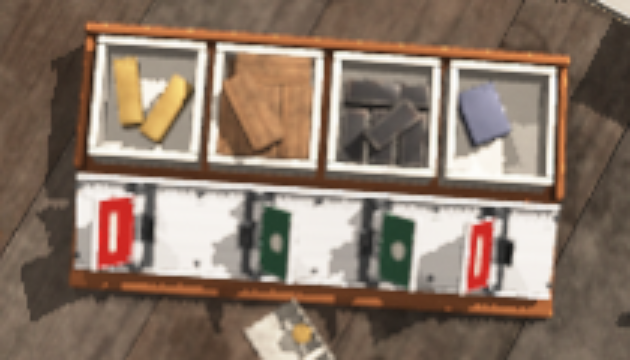

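From left to right the crop shows brass red (115,232), wood green (275,243), quoins green (397,250) and metal red (480,255). All four are tipped over and nothing else looks moved.

```bash
python3 -c "
from bench import r
print(r.hand_in())"
```

```text
the job is handed in; nothing more can be done
None
```

All four tags were wrong at the start, so I pushed each one over with the shut fingertips, in the order tag 3, 2, 4, 1, and then handed the job in at about 10.5 s.

- **Tags:** the last top view shows the full bins (wood blocks and quoins) green and the nearly empty bins (brass and metal) red. Each tag looks fully over on its rest, but I judged that by eye and did not measure the angles.
- **Forces:** the readings printed after each move stayed under 2 N.
- **Surroundings:** the bins and their stock looked unmoved in the last view. The items lying round the rack were mostly outside that crop, and the tool did not go near them.
- **Disagreement:** one early camera measurement of the tag edges was about 5 mm off the fitted positions. A closer look agreed with the fit to about 2 mm, and the tool went into the narrow gap without any contact force.

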